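# Lay the weighing kit in its organiser

### The arm

A 6-joint arm with a two-finger parallel gripper is mounted at the origin on the work surface. World frame = base frame: x ahead of the robot, y to its left, z up, the work surface at z = 0. Lengths are in m, angles in rad, forces in N, time in s.
With the tool pointing down it reaches from about 0.375 to 0.9 m from the base axis. Payload 3.1 kg.
Tool frame: the origin (TCP) lies between the finger pads; the fingertips stand 22 mm ahead of it and the grasp point (between the pads) lies 3 mm ahead of it; z points along the fingers, y is the direction in which the jaws open and shut (so a half turn about z gives the same grasp; the last joint's range is limited). The gripper opens to 87 mm and grips with 3 to 60 N. Pads are 19 mm wide; open, the fingers measure 117 mm over their backs; the gripper's body (75 mm by 190 mm) begins 51 mm behind the grasp point.
Start: joints at [-1.325, 0.527, 1.433, -0, 1.181, -0.178], TCP at [0.257, -0.57, 0.245] pointing down, gripper open.
Joint ranges: [-3.08, 3.08], [-0.75, 2.2], [0.22, 2.44], [-1.43, 4.57], [0, 2.65], [-2.85, 2.85]. Speed limits (rad/s): [2.79, 2.79, 3.14, 3.14, 3.14, 3.14].

### API

Orientations are given as a unit quaternion [x, y, z, w].
In Python, from rig import get_obs, camera, get_calibration, hand_in, search_frame gives the robot as it stands.
- The arm moves only by the shell command python3 -m jog 'ROWS' [FORCE]. ROWS is JSON, a list of rows, each an object with "grip": the closure in counts, from 0 (fully open) to 255 (shut); "travel": the shift along the world's x, y, z in cm, a list of three; "twist": the turn about the world's z in degrees. A call has 1 to 8 rows; each row shifts and turns the commanded pose from where the row before left it; what a row does not reach is not made up. A row lasts 1/10 s, in which the tool goes at most 50 mm and 8.59 degrees, less where a joint would pass 70% of its speed; a pose out of reach is approached as far as the arm can. A call is refused whole if a number of a shift passes 5 or a number of a turn 8.59, either way. A call with a gripper value outside its range is refused whole. The fingers move at their own pace and stop on an object; FORCE is the grip in N (left out, the last holds). Time passes only in rows, so rows that do not move let the fingers close. It gives the time, the measured TCP pose, the force and the opening at its end, in the units of the state.
- get_obs(): the state, without advancing time (a new reading comes with each control period).
- camera(name): name is "scene" or "top"; returns the picture (480x640x3 uint8, red, green, blue); there is no depth.
- get_calibration(name): a dict with "fx", "fy", "cx", "cy" (pixels), "R" (3x3) and "t" (3): a world point X has camera coordinates R X + t. Camera axes: x right, y down, z forward; pixel columns grow to the right and rows downward; lengths in m; the calibration is good to about 2 mm. A picture is of the moment at which its call begins. get_calibration takes no time and is no camera call.
- hand_in(): hands the job in, once; it reports no verdict.
Trained networks look in the newest picture that a camera, given by its name, has taken for a name from the list of things; names that differ only in an ending like _2 or _b are one class to them, and where a whole thing is asked for, a point or a joint stands for the part that bears it (a point fixed in the world has none). Each returns a list of dicts, best first, with "p" (0 to 1); they miss things now and then, are a little off and sometimes report something else, mostly with a low value. They report only what shows in the picture. A call takes as long as a camera call. They do not tell look-alikes from the thing itself.
- search_frame(target, camera): "at" ([x, y, z] in m, in world coordinates, good to about 4 mm: the middle of the surface that is visible of it).
The state is a dict: "time": time; "q": joint angles; "joint_velocities": joint speeds; "joint_torque": joint torques, N m; "position": TCP position; "tool_rot": TCP orientation; "ft_force": force on the tool from outside, world axes, zero at the start; "moment": the same for the moment, N m; "grip_width": finger opening in m.
Only numpy, scipy, OpenCV 4.12 (cv2) and the standard library are available. Lean on these libraries where they do the work, as an engineer would, in place of code of your own. Each camera call takes 0.05 s, during which the arm holds its last target. There are 200 camera calls.

### The job

Tidy the weighing kit into the coloured organiser on the bench. First roll the amber tube over on the bench, without lifting it, until its white writing panel (red line along its middle) faces straight up and it lies still, then lay it in the yellow compartment with the panel still up; lay the blue spatula in the blue compartment and the green brush in the green one, each with its wide head in the wide end and flat on the floor. Drop nothing and leave the other things on the bench alone.

Things in the scene. Friction and masses are not known exactly. Their poses are not given: they have to be found in the camera images.
- tube: Amber twelve-sided tube, 100 mm long, 28 mm across flats, flats 7.5 mm, 60 g, black 26 mm cap at +x. Origin: mid-axis (14 mm up when lying); x along axis, +y out of the middle of the white panel (5 flats, red line along its middle). Starts with +y level. Panel comes up by rolling 22.5 mm away from the side it faces; a fingertip pressed on top and drawn rolls it at half the finger's travel. Stable on any flat.
- spatula: Spatula lying flat, 170 mm long, 45 g. Origin: centre of length and width, at the underside; x towards the blade, z up. Blue handle 12 mm wide, 10 high, x = -85 to 15; steel neck 8 wide, 4 high, to x = 45; steel blade 26 wide, 3 high, to x = 85. Centre of mass at x = 5.
- spatula_tip (a point): End of the spatula's blade, 85 mm from the spatula's origin along its x.
- brush: Brush lying flat, 160 mm long, 45 g. Origin: centre of length and width, at the underside; x towards the bristles, z up. Green handle 12 mm wide, 12 high, x = -80 to 20; aluminium ferrule 20 wide, 12 high, to x = 44; stiff brown head 26 wide, 10 high, to x = 80. Centre of mass at x = 5.
- brush_tip (a point): End of the brush's bristles, 80 mm from the brush's origin along its x.
- tray: Fixed steel plate 216 x 236 mm, 3 mm thick, 9 mm high bars along its two 236 mm edges. It carries the three fixed modules side by side, 76 mm apart, all pointing its way; which colour lies where varies. Origin: centre of underside; x along the modules, z up.
- blue_module: Blue module, 200 x 70 mm, underside 3 mm above bench. Origin: centre of underside; x along it, z up. White floor at z = 3 mm, walls up to z = 13. Compartment x = -95 to 95: wide end (x above 40) 38 mm wide, narrow end (x below -40) 22 mm wide, no side walls between. For the spatula.
- green_module: Green module, 200 x 70 mm, underside 3 mm above bench. Origin: centre of underside; x along it, z up. White floor at z = 3 mm, walls up to z = 13. Compartment x = -95 to 95: wide end (x above 40) 38 mm wide, narrow end (x below -40) 22 mm wide, no side walls between. For the brush.
- yellow_module: Yellow module, 200 x 70 mm, underside 3 mm above bench. Origin: centre of underside; x along it, z up. White floor at z = 3 mm, walls up to z = 13. Compartment for the tube: x = -58 to 58, 36 mm wide, no side walls from x = -30 to 30; the tube's cap may point either way.
- petri: Shallow glass dish, 90 mm across, 16 mm high, a bystander. Origin: centre of its underside.
- jar: Small amber jar with white lid, 48 mm across, 50 mm high, a bystander. Origin: centre of its underside.
- stopper: Black rubber stopper, 40 mm across, 30 mm high, a bystander. Origin: centre of its underside.
- weight: Brass calibration weight, 30 mm across, 46 mm high, a bystander. Origin: centre of its underside.
- tweezers: Steel tweezers lying on the bench, 120 mm long, 6 mm high, a bystander. Origin: centre of their length, at the underside.
There are look-alikes about, which are no part of the job. Leave any purple look-alike of the tube alone. Leave any purple or turquoise look-alike of the brush alone.

How it is judged:
By the outcome, as a careful person would: the job done as asked, in the order asked, and still so for the second after the job is handed in, with the robot touching nothing.
It also fails if it takes over 72 s, if anything falls off the work surface, if the arm or the gripper's body presses on something with over 40 N, if the wrist force passes 120 N, or if a joint passes its speed limit or range.

## Working session

There is one attempt and no reset: what is moved stays moved. The work goes in short steps, Python scripts to look and compute and a shell command to move; the robot and the scene stay as the last step left them, time stands still between calls to the robot, and variables do not carry over. Pictures are saved under pics/ and viewed, about 8 in all and at most 12, crops included, and the job is handed in when it is done.

```bash
ls; mkdir -p pics; python3 - <<'E'
from rig import *
import cv2
for n in("top","scene"):
    im=camera(n); cv2.imwrite(f"pics/{n}0.png",im[:,:,::-1].copy()); c=get_calibration(n); print(n,c)
print(get_obs())
E
```

```text
pics
top {'fx': 479.65779023689345, 'fy': 479.65779023689345, 'cx': 321.7051926043367, 'cy': 241.7501028330134, 'R': array([[-0.00931915, -0.99993921,  0.00589379],
       [-0.98143601,  0.00801726, -0.19162224],
       [ 0.19156334, -0.00757013, -0.98145106]]), 't': array([0.05878165, 0.47640169, 1.12771664])}
scene {'fx': 596.6886086832216, 'fy': 596.6886086832216, 'cx': 316.95498320309036, 'cy': 247.33490629863678, 'R': array([[-0.24453489,  0.9696345 ,  0.00340791],
       [ 0.56724191,  0.14590305, -0.81052386],
       [-0.78640912, -0.19626826, -0.58569571]]), 't': array([ 0.05720328, -0.24441921,  1.71166498])}
{'time': 0.1, 'q': array([-1.32552628e+00,  5.28365897e-01,  1.43377619e+00, -4.78600706e-05,
        1.18137628e+00, -1.78483753e-01]), 'joint_velocities': array([ 0.00245175, -0.00161161, -0.0028843 , -0.00041864,  0.00179563,
        0.00118561]), 'joint_torque': array([ 1.37433594e-04, -4.40984738e+01, -1.77150822e+01,  6.34933007e-02,
        5.34202263e-02, -3.15999250e-05]), 'position': array([ 0.25686379, -0.56910401,  0.24367328]), 'tool_rot': array([ 9.77635565e-01,  2.10304004e-01, -5.42641980e-05, -9.61583242e-04]), 'ft_force': array([-0.12562751, -0.83831982,  0.76908785]), 'moment': array([-0.10326966, -0.01658056,  0.0230884 ]), 'grip_width': 0.0869728241010901}
```

View pics/top0.png

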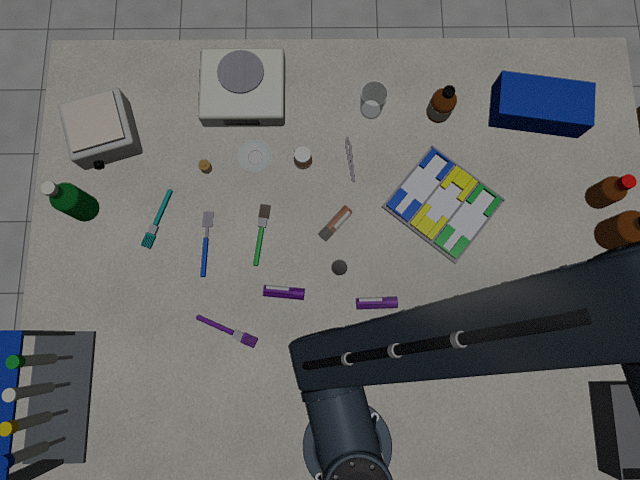

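View pics/scene0.png

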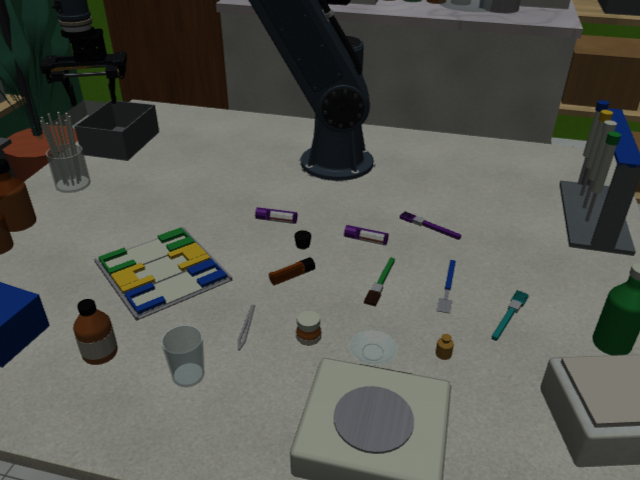

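Top view (up = +x, left = +y): amber tube at (335,223), spatula (206,243), brush (262,235), and tray (443,205). I'll zoom in for exact pixels.

```bash
cat > h.py <<'E'
import numpy as np,cv2
from rig import *
def ray(cam,u,v,z):
    c=get_calibration(cam);R,t=c["R"],c["t"]
    d=R.T@np.array([(u-c["cx"])/c["fx"],(v-c["cy"])/c["fy"],1]);o=-R.T@t
    return o+d*(z-o[2])/d[2]
def proj(cam,X):
    c=get_calibration(cam);p=c["R"]@np.array(X)+c["t"]
    return np.array([c["fx"]*p[0]/p[2]+c["cx"],c["fy"]*p[1]/p[2]+c["cy"]])
def state():
    o=get_obs();print(o["time"],o["position"].round(4),o["tool_rot"].round(3),o["ft_force"].round(1),o["grip_width"])
def crop(im,x0,y0,w,h,s,name):
    cv2.imwrite(f"pics/{name}.png",cv2.resize(im[y0:y0+h,x0:x0+w],None,fx=s,fy=s,interpolation=cv2.INTER_CUBIC)[:,:,::-1])
E
python3 - <<'E'
from h import *
a=cv2.imread("pics/top0.png")[:,:,::-1];b=cv2.imread("pics/scene0.png")[:,:,::-1]
A=cv2.resize(a[195:285,190:360],None,fx=4.5,fy=4.5,interpolation=cv2.INTER_CUBIC)[:, :765]
B=cv2.resize(a[140:270,375:510],None,fx=2.8,fy=2.8)
C=cv2.resize(b[245:295,255:330],None,fx=4.5,fy=4.5)
out=np.zeros((405+0,765,3),np.uint8);out[:405]=A[:405]
bot=np.zeros((195,765,3),np.uint8)
cv2.imwrite("pics/z1.png",A[:,:,::-1]);
o=np.zeros((364,378+338,3),np.uint8);o[:,:378]=B;o[:225,378:]=C[:,:338];cv2.imwrite("pics/z2.png",o[:,:,::-1])
E
```

```text
(no output)
```

View pics/z1.png

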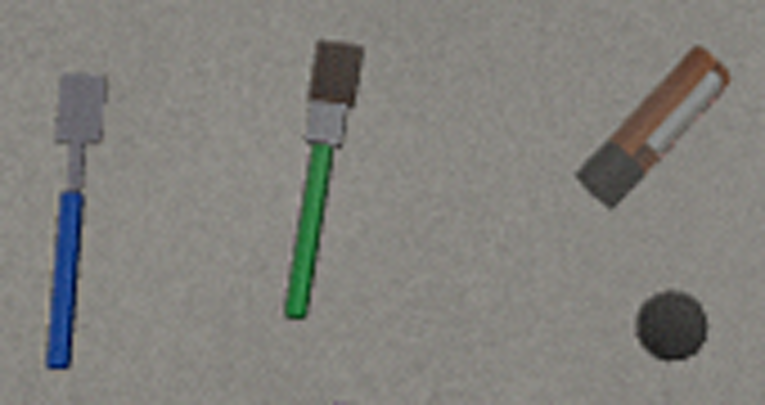

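View pics/z2.png

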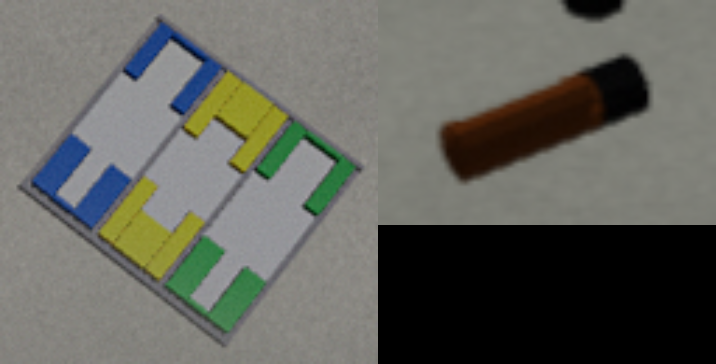

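The panel faces down and to the right in the image (towards the robot and -y), so the tube must roll up and to the left. Blue, yellow and green modules lie left to right, with their wide ends at the upper right. Next: metric poses.

```bash
cat > pose.py <<'E'
from h import *
S=4 # px/mm*? rectified at 0.25 mm... grid x 0.3..0.8, y -0.5..0.45 at 0.5 mm
def rect(im,cam,z,x0=.25,x1=.85,y0=-.5,y1=.5,r=.0005):
    W=[(x0,y0),(x1,y0),(x1,y1),(x0,y1)]
    P=np.float32([proj(cam,(x,y,z)) for x,y in W]);D=np.float32([((x-x0)/r,(y-y0)/r) for x,y in W])
    H=cv2.getPerspectiveTransform(P,D)
    return cv2.warpPerspective(im,H,(int((x1-x0)/r),int((y1-y0)/r)),flags=cv2.INTER_LINEAR)
def blobs(im,cam,z,lo,hi,minA=300):
    r=rect(np.ascontiguousarray(im),cam,z);h=cv2.cvtColor(r,cv2.COLOR_RGB2HSV)
    m=cv2.inRange(h,lo,hi);n,l,s,c=cv2.connectedComponentsWithStats(m)
    out=[]
    for i in range(1,n):
        if s[i,4]*.25<minA:continue
        p=np.argwhere(l==i)[:,::-1].astype(np.float32)
        (cx,cy),(w,hh),a=cv2.minAreaRect(p);ev,V=np.linalg.eigh(np.cov(p.T));d=V[:,1]
        mm=p.mean(0)
        out.append(dict(c=np.array([.25+mm[0]*.0005,-.5+mm[1]*.0005]),box=np.array([.25+cx*.0005,-.5+cy*.0005]),dim=sorted((w/2,hh/2)),ang=np.degrees(np.arctan2(d[1],d[0])),A=s[i,4]/4,pts=p*.0005+[.25,-.5]))
    return out
def show(n,bs):
    for b in bs:print(n,b['c'].round(4),b['box'].round(4),np.round(b['dim'],1),round(b['ang'],1),b['A'])
RNG=dict(blue=((105,140,50),(125,255,255)),green=((50,110,50),(75,255,255)),yellow=((22,130,60),(33,255,255)),amber=((5,90,50),(18,255,255)))
E
python3 - <<'E'
from pose import *
for cam in("top","scene"):
    im=cv2.imread(f"pics/{cam}0.png")[:,:,::-1];print(cam)
    show("blue h10",blobs(im,cam,.010,*RNG['blue']))
    show("green h12",blobs(im,cam,.012,*RNG['green']))
    for k in("blue","yellow","green"):
        bs=blobs(im,cam,.016,*RNG[k],minA=200);show(k+"16",bs)
        p=np.vstack([b['pts'] for b in bs if b['c'][1]<0 ] or [np.zeros((1,2))]).astype(np.float32)
        print("  rect",cv2.minAreaRect(p))
    show("amber",blobs(im,cam,.014,*RNG['amber'],minA=200))
for cl in("tube","spatula","brush","spatula_tip","brush_tip"):
    for cam in("top","scene"):print(cl,cam,[(np.round(d["at"],3),round(d["p"],2)) for d in search_frame(cl,cam)][:4])
E
```

```text
top
blue h10 [ 0.8362 -0.4637] [ 0.8332 -0.4602] [32.5 79.5] 85.2 2111.0
blue h10 [ 0.691  -0.2484] [ 0.6885 -0.2462] [61.7 70. ] 50.0 1987.75
blue h10 [ 0.5794 -0.1555] [ 0.58   -0.1561] [60.6 69.5] 50.8 2755.5
blue h10 [0.4476 0.3492] [0.448  0.3491] [11.7 98.4] 177.5 1076.75
green h12 [ 0.5928 -0.365 ] [ 0.5904 -0.3628] [61.8 69.8] 50.4 2022.25
green h12 [ 0.4689 -0.2917] [ 0.4687 -0.2913] [23.4 58.1] 139.7 1234.25
green h12 [ 0.4964 -0.2556] [ 0.4916 -0.2631] [42.7 59.4] 145.6 1348.25
green h12 [0.4736 0.2138] [0.4743 0.2137] [11.2 98.8] 171.7 1009.0
blue16 [ 0.8346 -0.4623] [ 0.8318 -0.459 ] [35.5 82. ] 85.1 2428.25
blue16 [ 0.6888 -0.2468] [ 0.6863 -0.2447] [61.4 69.6] 49.9 1968.75
blue16 [ 0.5777 -0.1544] [ 0.5782 -0.155 ] [60.5 69.1] 50.7 2724.5
blue16 [0.4466 0.3478] [0.4468 0.3476] [11.7 97.7] 177.5 1063.5
  rect ((0.7175276875495911, -0.30192214250564575), (0.10407550632953644, 0.4734621047973633), 39.629791259765625)
yellow16 [ 0.6382 -0.3036] [ 0.6338 -0.2999] [69.5 71.9] 50.2 3859.5
yellow16 [ 0.5295 -0.213 ] [ 0.5337 -0.2166] [69.1 70.6] 51.5 3722.25
  rect ((0.5839616
[... 2790 characters left out ...]
]), 0.95), (array([0.53 , 0.207, 0.01 ]), 0.87), (array([0.496, 0.348, 0.003]), 0.68)]
brush scene [(array([0.536, 0.479, 0.014]), 0.91), (array([0.27 , 0.277, 0.012]), 0.83), (array([ 0.64 , -0.201,  0.008]), 0.61), (array([0.542, 0.211, 0.012]), 0.6)]
spatula_tip top [(array([0.498, 0.347, 0.003]), 0.55)]
spatula_tip scene [(array([0.519, 0.351, 0.002]), 0.69)]
brush_tip top [(array([0.528, 0.209, 0.012]), 0.81), (array([0.529, 0.479, 0.01 ]), 0.71), (array([0.26 , 0.266, 0.015]), 0.69), (array([0.53 , 0.019, 0.031]), 0.35)]
brush_tip scene [(array([0.542, 0.207, 0.01 ]), 0.81), (array([0.538, 0.471, 0.01 ]), 0.67), (array([0.271, 0.278, 0.011]), 0.6), (array([0.71 , 0.226, 0.009]), 0.19)]
```

```bash
python3 - <<'E'
from h import *
f=lambda u,v:(190+u/4.5,195+v/4.5)
for z in(.014,):
    c=ray("top",*f(594,191),z);t=ray("top",*f(716,62),z);print("tube top",c,t,(c+t)/2,np.degrees(np.arctan2(*(c-t)[[1,0]])),np.linalg.norm(c-t))
    g=lambda u,v:(255+(u-378)/4.5,245+v/4.5)
    c=ray("scene",*g(638,82),z);t=ray("scene",*g(455,152),z);print("tube scene",c,t,(c+t)/2,np.degrees(np.arctan2(*(c-t)[[1,0]])),np.linalg.norm(c-t))
print("stopper",ray("top",*f(672,326),.015))
state()
E
python3 -m jog '[{"travel":[2,4.5,0],"twist":8.5,"grip":255},{"travel":[2,4.5,0],"twist":8.5,"grip":255},{"travel":[2.2,4.5,0],"twist":8.5,"grip":255},{"travel":[2.2,4.5,0],"twist":8.5,"grip":255},{"travel":[2.2,4.5,0],"twist":8.5,"grip":255},{"travel":[2.2,4.5,0],"twist":8.5,"grip":255},{"travel":[2.2,4.5,0],"twist":8.5,"grip":255},{"travel":[2.2,4.5,0],"twist":8.5,"grip":255}]' 20
```

```text
tube top [0.49416754 0.05351959 0.014     ] [ 0.56820338 -0.01630677  0.014     ] [0.53118546 0.01860641 0.014     ] 136.67602577104014 0.10176947789699389
tube scene [0.49731521 0.05698103 0.014     ] [ 0.57087982 -0.01249772  0.014     ] [0.53409752 0.02224165 0.014     ] 136.63614346213376 0.10118818191264174
stopper [0.41746614 0.01114012 0.015     ]
0.6 [ 0.257  -0.5697  0.2446] [ 0.978  0.21  -0.     0.   ] [ 0.6  1.1 -0.3] 0.08685563926904438
time: 1.4
position: [0.4295, -0.2085, 0.2449]
tool_rot: [0.691, 0.723, 0.0, 0.001]
ft_force: [0.5, -0.3, -0.4]
grip_width: 0.0311
```

```bash
python3 -m jog '[{"travel":[1.9,4.45,-2],"twist":8.5,"grip":255},{"travel":[1.9,4.45,-3],"twist":8.5,"grip":255},{"travel":[1.9,4.45,-3],"twist":8.5,"grip":255},{"travel":[1.9,4.45,-3],"twist":8.5,"grip":255},{"travel":[1.9,4.45,-3],"twist":8.5,"grip":255},{"travel":[0.1,0,-3],"twist":1.7,"grip":255},{"travel":[0,0,-1],"twist":0,"grip":255},{"travel":[0,0,0],"twist":0,"grip":255}]' 20
```

```text
time: 2.2
position: [0.5137, -0.0113, 0.0789]
tool_rot: [0.371, 0.929, -0.0, -0.002]
ft_force: [-0.2, 0.3, 0.5]
grip_width: 0.0008
```

```bash
python3 -m jog '[{"travel":[0,0,-0.3],"twist":0,"grip":255},{"travel":[0,0,-0.2],"twist":0,"grip":255},{"travel":[0,0,0],"twist":0,"grip":255}]' 20; python3 -c "
from h import *
state()"
```

```text
time: 2.5
position: [0.5151, -0.0122, 0.076]
tool_rot: [0.372, 0.928, 0.0, 0.001]
ft_force: [-0.6, -0.6, 0.7]
grip_width: 0.0001
2.5 [ 0.5151 -0.0122  0.076 ] [0.372 0.928 0.    0.001] [-0.6 -0.6  0.7] 0.00014601095632820062
```

```bash
python3 -m jog '[{"travel":[1.0,2.5,-1],"twist":0.3,"grip":255},{"travel":[0,0,-1],"twist":0,"grip":255},{"travel":[0,0,-0.3],"twist":0,"grip":255},{"travel":[0,0,-0.2],"twist":0,"grip":255},{"travel":[0,0,-0.1],"twist":0,"grip":255}]' 20; python3 -c "
from h import *
state()"
```

```text
time: 3.0
position: [0.5243, 0.0132, 0.0497]
tool_rot: [0.369, 0.93, -0.0, -0.0]
ft_force: [-2.3, 1.7, 12.2]
grip_width: 0.0004
3.0 [0.5243 0.0132 0.0497] [ 0.369  0.93  -0.    -0.   ] [-2.3  1.7 12.2] 0.000429211110917423
```

```bash
python3 -m jog '[{"travel":[0.34,0.36,-0.02],"twist":0,"grip":255},{"travel":[0.34,0.36,0],"twist":0,"grip":255},{"travel":[0.35,0.37,0],"twist":0,"grip":255},{"travel":[0,0,0],"twist":0,"grip":255}]' 20; python3 - <<'E'
from pose import *
state();im=camera("top");np.save("t.npy",im);cv2.imwrite("pics/t1.png",im[180:270,280:400,::-1].repeat(5,0).repeat(5,1));show("amber",blobs(im,"top",.014,*RNG['amber'],minA=100))
E
```

```text
time: 3.4
position: [0.5347, 0.0245, 0.0504]
tool_rot: [0.368, 0.93, 0.0, -0.0]
ft_force: [-1.4, 0.4, 11.1]
grip_width: 0.0004
3.4 [0.5347 0.0245 0.0504] [ 0.368  0.93   0.    -0.   ] [-1.4  0.4 11.1] 0.00044914550559554907
amber [ 0.8428 -0.2768] [ 0.8387 -0.2752] [21.5 54.5] 87.7 637.5
```

View pics/t1.png

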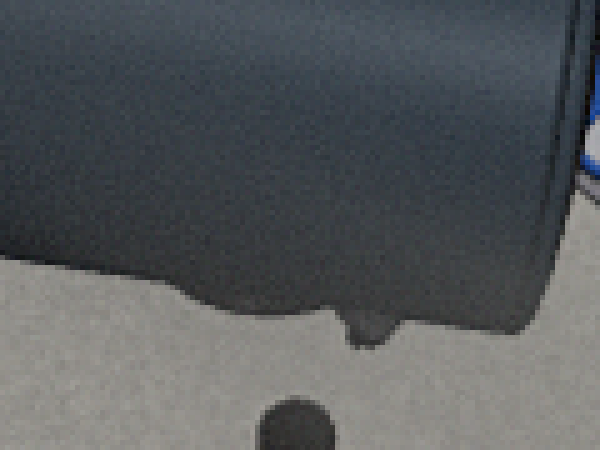

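Top view is blocked by the arm. The force and height fit rolling, so I'll go on drawing and check with the scene camera.

```bash
python3 -m jog '[{"travel":[0.34,0.36,0],"twist":0,"grip":255},{"travel":[0.34,0.36,0],"twist":0,"grip":255},{"travel":[0.35,0.37,0],"twist":0,"grip":255},{"travel":[0.34,0.36,0],"twist":0,"grip":255},{"travel":[0.34,0.36,0],"twist":0,"grip":255},{"travel":[0.35,0.37,0],"twist":0,"grip":255},{"travel":[0,0,0],"twist":0,"grip":255}]' 20; python3 - <<'E'
from h import *
state();im=camera("scene");crop(im,220,220,130,90,5,"t2")
E
```

```text
time: 4.15
position: [0.5556, 0.0465, 0.05]
tool_rot: [0.369, 0.93, 0.0, 0.0]
ft_force: [-1.4, 2.1, 9.1]
grip_width: 0.0007
4.15 [0.5556 0.0465 0.05  ] [0.369 0.93  0.    0.   ] [-1.4  2.1  9.1] 0.0007017842500404363
```

View pics/t2.png

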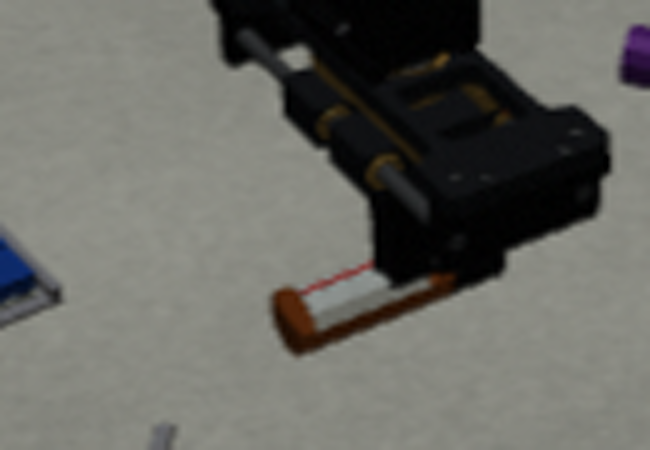

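```bash
python3 -m jog '[{"travel":[0,0,0.5],"twist":0,"grip":255},{"travel":[0,0,4],"twist":0,"grip":255},{"travel":[-2,-3,5],"twist":0,"grip":0},{"travel":[-4,-3,4],"twist":0,"grip":0},{"travel":[0,0,0],"twist":0,"grip":0}]' 20; python3 - <<'E'
from h import *
state();im=camera("scene");crop(im,240,240,90,66,7,"t3")
from pose import *
show("amber",blobs(im,"scene",.014,*RNG['amber'],minA=100));show("amber",blobs(im,"scene",.014,*RNG['amber'],minA=100))
for d in search_frame("tube","scene"):print(d)
E
```

```text
time: 4.7
position: [0.5065, -0.0037, 0.1691]
tool_rot: [0.37, 0.929, -0.0, 0.002]
ft_force: [-0.2, -0.5, 0.1]
grip_width: 0.0168
4.7 [ 0.5065 -0.0037  0.1691] [ 0.37   0.929 -0.     0.002] [-0.2 -0.5  0.1] 0.016801056727198848
amber [ 0.7889 -0.3073] [ 0.7931 -0.3019] [66.3 92.8] -174.1 3557.5
amber [0.5546 0.0276] [0.5532 0.0273] [34.6 86.3] 138.2 839.5
amber [0.5769 0.0361] [0.5764 0.0364] [ 8.5 74. ] 136.3 102.0
amber [0.7128 0.1024] [0.7103 0.1032] [35.5 45.7] 99.1 922.25
amber [0.6986 0.3571] [0.6985 0.3577] [15.7 29.4] 162.0 171.5
amber [ 0.7889 -0.3073] [ 0.7931 -0.3019] [66.3 92.8] -174.1 3557.5
amber [0.5546 0.0276] [0.5532 0.0273] [34.6 86.3] 138.2 839.5
amber [0.5769 0.0361] [0.5764 0.0364] [ 8.5 74. ] 136.3 102.0
amber [0.7128 0.1024] [0.7103 0.1032] [35.5 45.7] 99.1 922.25
amber [0.6986 0.3571] [0.6985 0.3577] [15.7 29.4] 162.0 171.5
{'at': [0.3403, -0.0813, 0.0212], 'p': 0.95}
{'at': [0.3672, 0.1487, 0.0225], 'p': 0.89}
{'at': [0.5609, 0.0376, 0.0257], 'p': 0.82}
{'at': [0.6443, -0.2304, 0.0039], 'p': 0.19}
```

View pics/t3.png

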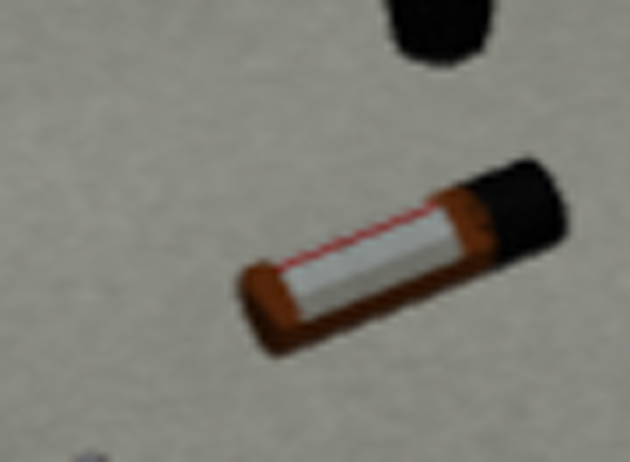

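```bash
python3 - <<'E'
from h import *
P=lambda X:((proj("scene",X)-[240,240])*7).round(0)
g=lambda u,v:(240+u/7,240+v/7)
# silhouette top/bottom lines at mid: solve centre from image centre of ends
a=ray("scene",*g(262,310),.014);b=ray("scene",*g(548,198),.014);c=(a+b)/2
ax=(b-a)/np.linalg.norm(b-a);print(c,np.degrees(np.arctan2(ax[1],ax[0])),np.linalg.norm(b-a))
y=np.cross([0,0,1],ax) # towards robot side
for th in(0,30,-30):   # line tilt towards robot side
    n=lambda t:np.cos(np.radians(t))*np.array([0,0,1])+np.sin(np.radians(t))*y
    print(th,"line",P(c+.014*n(th)-.0*ax),"edges",P(c+.0145*n(th+75)),P(c+.0145*n(th-75)))
print("sil",[P(c+.0145*n2) for n2 in (n(15),n(45),n(75),n(-135),n(-105),n(-165))])
E
```

```text
[0.54865693 0.03836954 0.014     ] 136.82535408140782 0.10116631374130332
0 line [407. 217.] edges [383. 219.] [432. 268.]
30 line [395. 209.] edges [384. 238.] [425. 244.]
-30 line [419. 234.] edges [389. 209.] [432. 287.]
sil [array([400., 210.]), array([389., 209.]), array([383., 219.]), array([426., 297.]), array([432., 287.]), array([415., 296.])]
```

The red line and the panel's lower edge match the "straight up" model within 4 px at 7x zoom, while the ±30° cases miss by 15 px or more. Tube centre is about (0.5475, 0.037); I'll grasp it there.

```bash
python3 -m jog '[{"travel":[4.1,4.1,0],"twist":0,"grip":80},{"travel":[0,0,-4],"twist":0,"grip":80},{"travel":[0,0,-3],"twist":0,"grip":80},{"travel":[0,0,0],"twist":0,"grip":80}]' 20; python3 -c "
from h import *
state()"
```

```text
time: 5.2
position: [0.5406, 0.0351, 0.0908]
tool_rot: [0.368, 0.93, -0.001, -0.005]
ft_force: [-0.6, -0.8, -0.5]
grip_width: 0.0553
5.2 [0.5406 0.0351 0.0908] [ 0.368  0.93  -0.001 -0.005] [-0.6 -0.8 -0.5] 0.055304890705468554
```

```bash
python3 -m jog '[{"travel":[0.65,0.2,-1.5],"twist":0,"grip":80},{"travel":[0,0,-3],"twist":0,"grip":80},{"travel":[0,0,-2],"twist":0,"grip":80},{"travel":[0,0,0],"twist":0,"grip":80}]' 20; python3 -c "
from h import *
state()"
```

```text
time: 5.6
position: [0.5488, 0.0363, 0.0287]
tool_rot: [0.368, 0.93, -0.001, -0.002]
ft_force: [-0.6, -0.1, 0.4]
grip_width: 0.0599
5.6 [0.5488 0.0363 0.0287] [ 0.368  0.93  -0.001 -0.002] [-0.6 -0.1  0.4] 0.059877595158998216
```

```bash
python3 -m jog '[{"travel":[0,0,-0.3],"twist":0,"grip":120},{"travel":[0,0,0],"twist":0,"grip":150},{"travel":[0,0,0],"twist":0,"grip":165},{"travel":[0,0,0],"twist":0,"grip":255},{"travel":[0,0,0],"twist":0,"grip":255},{"travel":[0,0,0],"twist":0,"grip":255},{"travel":[0,0,0],"twist":0,"grip":255}]' 15; python3 -c "
from h import *
state()"
```

```text
time: 6.3
position: [0.5504, 0.0359, 0.0284]
tool_rot: [0.368, 0.93, 0.0, 0.001]
ft_force: [-1.7, -0.0, 5.9]
grip_width: 0.0278
6.3 [0.5504 0.0359 0.0284] [0.368 0.93  0.    0.001] [-1.7 -0.   5.9] 0.027776526759214184
```

Correction from the fit: the modules lie along -39.7° (wide ends), with centres about yellow (0.586,-0.259), green (0.538,-0.3175) and blue (0.6345,-0.200). Lifting the tube.

```bash
python3 -m jog '[{"travel":[0,0,1],"twist":0,"grip":255},{"travel":[0,0,3],"twist":0,"grip":255},{"travel":[0,-1,3],"twist":0,"grip":255},{"travel":[0.8,-4,0],"twist":1.5,"grip":255},{"travel":[1,-5,0],"twist":2,"grip":255},{"travel":[1,-5,0],"twist":0,"grip":255},{"travel":[1,-5,0],"twist":0,"grip":255},{"travel":[0,-5,0],"twist":0,"grip":255}]' 15; python3 -c "
from h import *
state()"
```

```text
time: 7.1
position: [0.5885, -0.2133, 0.0982]
tool_rot: [0.339, 0.941, -0.0, 0.001]
ft_force: [1.1, -0.6, -0.6]
grip_width: 0.0276
7.1 [ 0.5885 -0.2133  0.0982] [ 0.339  0.941 -0.     0.001] [ 1.1 -0.6 -0.6] 0.027642142970183928
```

```bash
python3 -m jog '[{"travel":[0,-3,0],"twist":0,"grip":255},{"travel":[0,-1.75,-1],"twist":0,"grip":255},{"travel":[0,0,-1.5],"twist":0,"grip":255},{"travel":[0,0,0],"twist":0,"grip":255},{"travel":[0,0,0],"twist":0,"grip":255}]' 15; python3 - <<'E'
from h import *
state();im=camera("scene");crop(im,80,210,170,120,4.5,"p1")
E
```

```text
time: 7.6
position: [0.5863, -0.2556, 0.0712]
tool_rot: [0.339, 0.941, 0.001, -0.002]
ft_force: [-0.4, -0.4, -0.3]
grip_width: 0.0279
7.6 [ 0.5863 -0.2556  0.0712] [ 0.339  0.941  0.001 -0.002] [-0.4 -0.4 -0.3] 0.02793818356784454
```

View pics/p1.png

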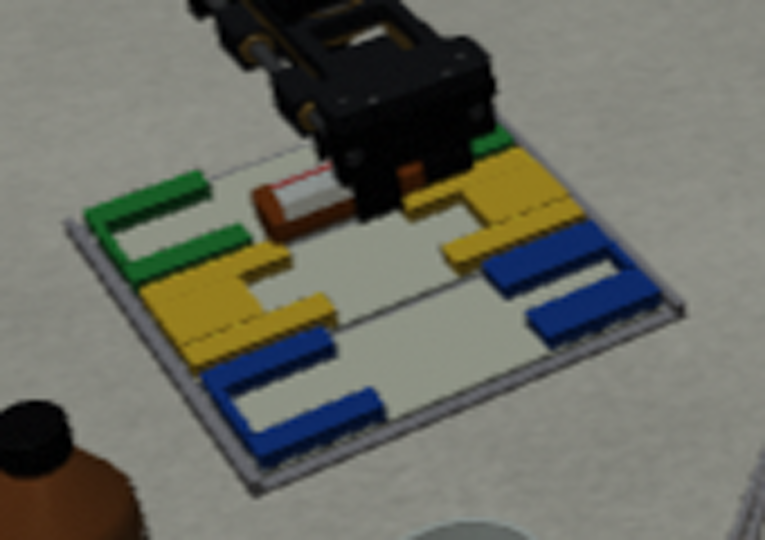

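```bash
python3 - <<'E'
from h import *
a=np.radians(-39.7);X=np.array([np.cos(a),np.sin(a),0]);Y=np.array([-np.sin(a),np.cos(a),0])
for n,c in(("yellow",(.5862,-.259,0)),("blue",(.6345,-.2005,0))):
  for x in(-.1,.1):
    for y in(-.035,.035):print(n,x,y,((proj("scene",np.array(c)+x*X+y*Y+[0,0,.016])-[80,210])*4.5).round(), "green" if 0 else "")
state()
E
```

```text
yellow -0.1 -0.035 [520. 141.] 
yellow -0.1 0.035 [586. 208.] 
yellow 0.1 -0.035 [137. 285.] 
yellow 0.1 0.035 [193. 362.] 
blue -0.1 -0.035 [592. 214.] 
blue -0.1 0.035 [662. 286.] 
blue 0.1 -0.035 [198. 369.] 
blue 0.1 0.035 [259. 453.] 
7.65 [ 0.5869 -0.256   0.0719] [ 0.339  0.941  0.001 -0.001] [-0.5  0.3 -0.4] 0.027870869709936037
```

```bash
python3 -m jog '[{"travel":[0.15,-0.5,-1],"twist":0,"grip":255},{"travel":[0,0,-1],"twist":0,"grip":255},{"travel":[0,0,-1],"twist":0,"grip":255},{"travel":[0,0,-0.5],"twist":0,"grip":255},{"travel":[0,0,0],"twist":0,"grip":255}]' 15; python3 -c "
from h import *
state()"
```

```text
time: 8.15
position: [0.5881, -0.263, 0.0362]
tool_rot: [0.34, 0.941, 0.0, -0.001]
ft_force: [0.5, -0.4, -1.2]
grip_width: 0.0278
8.15 [ 0.5881 -0.263   0.0362] [ 0.34   0.941  0.    -0.001] [ 0.5 -0.4 -1.2] 0.027843127792622168
```

```bash
python3 -m jog '[{"travel":[0,0.15,-0.1],"twist":0,"grip":255},{"travel":[0,0,-0.1],"twist":0,"grip":255},{"travel":[0,0,0],"twist":0,"grip":255}]' 15; python3 -c "
from h import *
state()"
```

```text
time: 8.45
position: [0.5891, -0.2622, 0.0359]
tool_rot: [0.34, 0.941, -0.0, 0.0]
ft_force: [-0.4, 1.0, -0.4]
grip_width: 0.0276
8.45 [ 0.5891 -0.2622  0.0359] [ 0.34   0.941 -0.     0.   ] [-0.4  1.  -0.4] 0.02755279185184005
```

```bash
python3 -m jog '[{"travel":[0,0,-0.1],"twist":0,"grip":255},{"travel":[0,0,0],"twist":0,"grip":255}]' 15; python3 -m jog '[{"travel":[0,0,-0.1],"twist":0,"grip":255},{"travel":[0,0,0],"twist":0,"grip":255}]' 15
```

```text
time: 8.65
position: [0.5889, -0.2622, 0.0348]
tool_rot: [0.34, 0.941, -0.0, 0.0]
ft_force: [0.7, -0.4, -0.6]
grip_width: 0.0277
time: 8.85
position: [0.5891, -0.2622, 0.0344]
tool_rot: [0.34, 0.941, -0.0, 0.0]
ft_force: [-0.4, 0.3, 4.6]
grip_width: 0.0275
```

Touchdown (4.6 N). Release and lift, then head to the spatula.

```bash
python3 -m jog '[{"travel":[0,0,0],"twist":0,"grip":165},{"travel":[0,0,0],"twist":0,"grip":150},{"travel":[0,0,0],"twist":0,"grip":150},{"travel":[0,0,2],"twist":0,"grip":150},{"travel":[0,0,4],"twist":0,"grip":150},{"travel":[0,3,5],"twist":5,"grip":100},{"travel":[-1,5,0],"twist":8,"grip":100},{"travel":[-1,5,0],"twist":8,"grip":100}]' 15
python3 -m jog '[{"travel":[-1,5,0],"twist":8,"grip":100},{"travel":[-1,5,0],"twist":8,"grip":100},{"travel":[-1,5,0],"twist":0,"grip":100},{"travel":[-1,5,0],"twist":0,"grip":100},{"travel":[-1,5,0],"twist":0,"grip":100},{"travel":[-1,5,0],"twist":0,"grip":100},{"travel":[-1,5,0],"twist":0,"grip":100}]' 15
python3 - <<'E'
from h import *
state();im=camera("top");crop(im,375,140,135,130,4.5,"p2")
from pose import *
s=camera("scene");b=s[205:315,90:240]
cv2.imwrite("pics/p2.png",np.hstack([cv2.resize(im[140:270,375:510],None,fx=3,fy=3),cv2.resize(s[210:330,90:225],None,fx=2.9,fy=3.25)])[:,:,::-1])
show("blue h10",blobs(im,"top",.010,*RNG['blue']))
show("green h12",blobs(im,"top",.012,*RNG['green']))
E
```

```text
time: 9.65
position: [0.5704, -0.1384, 0.1383]
tool_rot: [0.161, 0.987, -0.001, 0.002]
ft_force: [0.7, 1.5, -0.9]
grip_width: 0.0502
time: 10.35
position: [0.5001, 0.2067, 0.1365]
tool_rot: [0.024, 1.0, 0.0, 0.0]
ft_force: [1.7, 0.3, 0.3]
grip_width: 0.0528
10.35 [0.5001 0.2067 0.1365] [0.024 1.    0.    0.   ] [1.7 0.3 0.3] 0.05278399697432977
blue h10 [ 0.836  -0.4635] [ 0.8332 -0.4602] [32.5 79.5] 85.2 2135.75
blue h10 [ 0.6911 -0.2484] [ 0.6883 -0.2462] [61.6 69.8] 50.0 1992.5
blue h10 [ 0.5793 -0.1555] [ 0.58   -0.1561] [60.5 69.3] 50.4 2752.75
green h12 [ 0.5928 -0.365 ] [ 0.5905 -0.363 ] [62. 70.] 50.7 2032.25
green h12 [ 0.4693 -0.2919] [ 0.4689 -0.2913] [23.2 57.7] 139.5 1213.0
green h12 [ 0.4965 -0.2557] [ 0.4915 -0.2634] [43.1 59.1] 145.3 1341.75
```

View pics/p2.png

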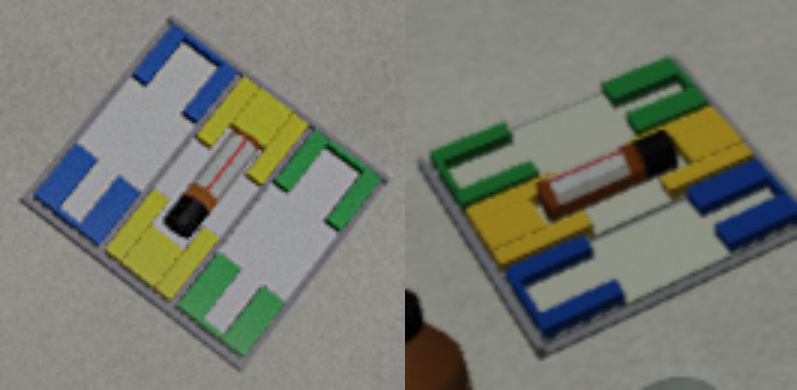

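The tube lies in yellow with its panel up: cap at (183,218), and red line along the top in both views. On to the spatula.

```bash
python3 -m jog '[{"travel":[-0.5,4.5,0],"twist":0.2,"grip":140},{"travel":[-0.5,4.5,-1],"twist":0,"grip":140},{"travel":[0,4.5,-2],"twist":0,"grip":140},{"travel":[0,0.3,-3],"twist":0,"grip":140},{"travel":[0,0,0],"twist":0,"grip":140},{"travel":[0,0,0],"twist":0,"grip":140}]' 15
```

```text
time: 11.05
position: [0.4903, 0.3418, 0.076]
tool_rot: [0.022, 1.0, -0.001, -0.001]
ft_force: [-0.1, -0.4, -0.2]
grip_width: 0.0395
```

```bash
python3 -m jog '[{"travel":[-0.15,0.6,-1],"twist":0,"grip":140},{"travel":[0,0,-2],"twist":0,"grip":140},{"travel":[0,0,-1.5],"twist":0,"grip":140},{"travel":[0,0,-0.5],"twist":0,"grip":140},{"travel":[0,0,0],"twist":0,"grip":140}]' 15
```

```text
time: 11.55
position: [0.4889, 0.3482, 0.026]
tool_rot: [0.022, 1.0, -0.0, -0.001]
ft_force: [0.1, -0.3, -0.4]
grip_width: 0.0392
```

```bash
python3 -m jog '[{"travel":[0,0,-0.1],"twist":0,"grip":180},{"travel":[0,0,0],"twist":0,"grip":210},{"travel":[0,0,0],"twist":0,"grip":255},{"travel":[0,0,0],"twist":0,"grip":255},{"travel":[0,0,0],"twist":0,"grip":255},{"travel":[0,0,0],"twist":0,"grip":255}]' 20
```

```text
time: 12.15
position: [0.4893, 0.349, 0.0259]
tool_rot: [0.022, 1.0, 0.0, 0.0]
ft_force: [-0.1, 0.4, 3.2]
grip_width: 0.0116
```

```bash
python3 -m jog '[{"travel":[0,0,2],"twist":0,"grip":255},{"travel":[0,0,4.5],"twist":0,"grip":255},{"travel":[0,-2,4.5],"twist":0,"grip":255},{"travel":[1.2,-4.5,0],"twist":-6,"grip":255},{"travel":[1.2,-4.5,0],"twist":-6,"grip":255},{"travel":[1.2,-4.5,0],"twist":-6,"grip":255},{"travel":[1.3,-4.5,0],"twist":-6,"grip":255},{"travel":[1.3,-4.5,0],"twist":-6,"grip":255}]' 20
python3 -m jog '[{"travel":[1.3,-4.5,0],"twist":-6,"grip":255},{"travel":[1.3,-4.5,0],"twist":-1,"grip":255},{"travel":[1.3,-4.5,0],"twist":0,"grip":255},{"travel":[1.3,-4.5,0],"twist":0,"grip":255},{"travel":[1.3,-4.5,0],"twist":0,"grip":255},{"travel":[1.2,-4.5,0],"twist":0,"grip":255},{"travel":[1,-3.5,0],"twist":0,"grip":255},{"travel":[0,0,0],"twist":0,"grip":255}]' 20
```

```text
time: 12.95
position: [0.5512, 0.1022, 0.1356]
tool_rot: [0.282, 0.959, 0.0, -0.0]
ft_force: [0.2, -0.3, -0.8]
grip_width: 0.0114
time: 13.75
position: [0.6398, -0.2073, 0.1356]
tool_rot: [0.34, 0.94, -0.001, 0.002]
ft_force: [-0.7, 0.0, -0.3]
grip_width: 0.0121
```

```bash
python3 -m jog '[{"travel":[0,0.2,-3],"twist":0,"grip":255},{"travel":[0,0,-3],"twist":0,"grip":255},{"travel":[0,0,-2],"twist":0,"grip":255},{"travel":[0,0,0],"twist":0,"grip":255},{"travel":[0,0,0],"twist":0,"grip":255}]' 20; python3 - <<'E'
from h import *
state();s=camera("scene");crop(s,80,215,170,110,4.5,"p3")
E
```

```text
time: 14.25
position: [0.6379, -0.1984, 0.0554]
tool_rot: [0.338, 0.941, 0.0, -0.001]
ft_force: [1.0, -0.1, 0.3]
grip_width: 0.0115
14.25 [ 0.6379 -0.1984  0.0554] [ 0.338  0.941  0.    -0.001] [ 1.  -0.1  0.3] 0.011513453049922321
```

View pics/p3.png

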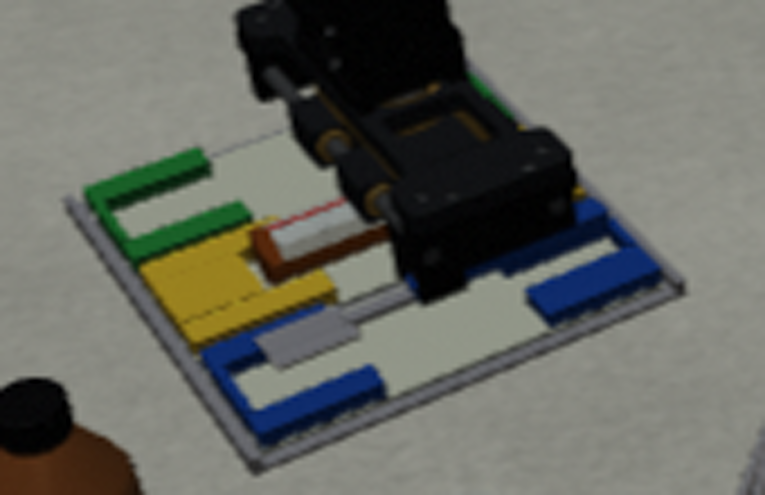

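```bash
python3 -m jog '[{"travel":[0.25,-0.65,0],"twist":0,"grip":255},{"travel":[0,0,0],"twist":0,"grip":255},{"travel":[0,0,0],"twist":0,"grip":255}]' 20
```

```text
time: 14.6
position: [0.6413, -0.2063, 0.0567]
tool_rot: [0.338, 0.941, -0.0, 0.001]
ft_force: [0.1, 0.2, 0.6]
grip_width: 0.012
```

```bash
python3 -m jog '[{"travel":[-0.05,0.05,-1],"twist":0,"grip":255},{"travel":[0,0,-1],"twist":0,"grip":255},{"travel":[0,0,-0.2],"twist":0,"grip":255},{"travel":[0,0,0],"twist":0,"grip":255}]' 20;  python3 -m jog '[{"travel":[0,0,-0.1],"twist":0,"grip":255},{"travel":[0,0,0],"twist":0,"grip":255}]' 20
```

```text
time: 15.0
position: [0.6395, -0.2048, 0.0325]
tool_rot: [0.338, 0.941, 0.0, -0.001]
ft_force: [-0.6, 0.3, -0.0]
grip_width: 0.0116
time: 15.2
position: [0.6401, -0.2051, 0.0323]
tool_rot: [0.338, 0.941, 0.0, -0.0]
ft_force: [-0.4, -0.5, -0.7]
grip_width: 0.0116
```

```bash
python3 -m jog '[{"travel":[0,0,-0.1],"twist":0,"grip":255},{"travel":[0,0,0],"twist":0,"grip":255}]' 20;  python3 -m jog '[{"travel":[0,0,-0.05],"twist":0,"grip":255},{"travel":[0,0,0],"twist":0,"grip":255}]' 20
```

```text
time: 15.4
position: [0.6403, -0.2052, 0.032]
tool_rot: [0.338, 0.941, -0.0, 0.0]
ft_force: [-0.1, 0.1, 1.1]
grip_width: 0.0117
time: 15.6
position: [0.6403, -0.2052, 0.0319]
tool_rot: [0.338, 0.941, -0.0, 0.0]
ft_force: [-0.7, 0.5, 4.6]
grip_width: 0.0118
```

```bash
python3 -m jog '[{"travel":[0,0,0],"twist":0,"grip":195},{"travel":[0,0,0],"twist":0,"grip":182},{"travel":[0,0,0],"twist":0,"grip":182},{"travel":[0,0,2],"twist":0,"grip":182},{"travel":[0,0,4],"twist":0,"grip":182},{"travel":[-1,3,4],"twist":4,"grip":140},{"travel":[-1.5,4.5,0],"twist":6,"grip":140},{"travel":[-1.5,4.5,0],"twist":6,"grip":140}]' 20
python3 -m jog '[{"travel":[-1.5,4.5,0],"twist":6,"grip":140},{"travel":[-1.5,4.5,0],"twist":6,"grip":140},{"travel":[-1.5,4.5,0],"twist":3,"grip":140},{"travel":[-1.5,4.5,0],"twist":0,"grip":140},{"travel":[-1.5,4.5,0],"twist":0,"grip":140},{"travel":[-1.5,4.5,0],"twist":0,"grip":140},{"travel":[0,2.5,-2],"twist":0,"grip":140},{"travel":[0,0,0],"twist":0,"grip":140}]' 20
```

```text
time: 16.4
position: [0.6011, -0.0856, 0.132]
tool_rot: [0.203, 0.979, -0.0, 0.002]
ft_force: [0.2, 1.0, -0.7]
grip_width: 0.0376
time: 17.2
position: [0.5083, 0.2122, 0.1087]
tool_rot: [0.072, 0.997, -0.0, -0.001]
ft_force: [-0.1, -0.8, 0.1]
grip_width: 0.0394
```

```bash
python3 -m jog '[{"travel":[0.1,-0.2,-3],"twist":0,"grip":140},{"travel":[0,0,-3],"twist":0,"grip":140},{"travel":[0,0,-1.5],"twist":0,"grip":140},{"travel":[0,0,0],"twist":0,"grip":140}]' 20; python3 -c "
from h import *
camera('top');state()"
```

```text
time: 17.6
position: [0.5103, 0.2059, 0.0333]
tool_rot: [0.075, 0.997, -0.001, -0.002]
ft_force: [0.2, -0.0, 0.2]
grip_width: 0.0393
17.65 [0.5112 0.2062 0.0345] [ 0.075  0.997 -0.    -0.001] [ 0.4 -0.7 -0.6] 0.03963585045225128
```

```bash
python3 -m jog '[{"travel":[-0.15,0.35,0],"twist":0,"grip":140},{"travel":[0,0,-0.8],"twist":0,"grip":140},{"travel":[0,0,0],"twist":0,"grip":180},{"travel":[0,0,0],"twist":0,"grip":210},{"travel":[0,0,0],"twist":0,"grip":255},{"travel":[0,0,0],"twist":0,"grip":255},{"travel":[0,0,0],"twist":0,"grip":255},{"travel":[0,0,0],"twist":0,"grip":255}]' 20
```

```text
time: 18.45
position: [0.51, 0.2108, 0.0275]
tool_rot: [0.074, 0.997, 0.0, 0.0]
ft_force: [-0.1, 0.2, 1.4]
grip_width: 0.0118
```

```bash
python3 -m jog '[{"travel":[0,0,2],"twist":0,"grip":255},{"travel":[0,0,4.5],"twist":0,"grip":255},{"travel":[0,-2,4.5],"twist":0,"grip":255},{"travel":[0.3,-4.5,0],"twist":-6,"grip":255},{"travel":[0.3,-4.5,0],"twist":-6,"grip":255},{"travel":[0.3,-4.5,0],"twist":-6,"grip":255},{"travel":[0.3,-4.5,0],"twist":-6,"grip":255},{"travel":[0.3,-4.5,0],"twist":-6,"grip":255}]' 20
python3 -m jog '[{"travel":[0.3,-4.5,0],"twist":-1.2,"grip":255},{"travel":[0.3,-4.5,0],"twist":0,"grip":255},{"travel":[0.3,-4.5,0],"twist":0,"grip":255},{"travel":[0.3,-4.5,0],"twist":0,"grip":255},{"travel":[0.3,-4.5,0],"twist":0,"grip":255},{"travel":[0.3,-4.5,0],"twist":0,"grip":255},{"travel":[0.3,-2,0],"twist":0,"grip":255},{"travel":[0,0,0],"twist":0,"grip":255}]' 20
python3 -m jog '[{"travel":[0,0,0],"twist":0,"grip":255},{"travel":[0,0,0],"twist":0,"grip":255}]' 20
```

```text
time: 19.25
position: [0.5246, -0.0359, 0.1373]
tool_rot: [0.332, 0.943, 0.0, 0.0]
ft_force: [0.8, 0.1, -1.5]
grip_width: 0.0114
time: 20.05
position: [0.5461, -0.3281, 0.1371]
tool_rot: [0.341, 0.94, -0.001, 0.001]
ft_force: [0.3, 0.4, -0.9]
grip_width: 0.0117
time: 20.25
position: [0.5452, -0.3222, 0.1368]
tool_rot: [0.339, 0.941, 0.001, -0.001]
ft_force: [-0.1, -0.7, -0.4]
grip_width: 0.0115
```

```bash
python3 -m jog '[{"travel":[0.05,-0.1,-3],"twist":0,"grip":255},{"travel":[0,0,-3],"twist":0,"grip":255},{"travel":[0,0,-2.5],"twist":0,"grip":255},{"travel":[0,0,0],"twist":0,"grip":255},{"travel":[0,0,0],"twist":0,"grip":255},{"travel":[0,0,0],"twist":0,"grip":255}]' 20; python3 - <<'E'
from h import *
state();s=camera("scene");crop(s,80,215,170,110,4.5,"p4")
E
```

```text
time: 20.85
position: [0.5474, -0.3252, 0.0539]
tool_rot: [0.339, 0.941, -0.0, 0.001]
ft_force: [0.1, -0.6, -0.4]
grip_width: 0.0119
20.85 [ 0.5474 -0.3252  0.0539] [ 0.339  0.941 -0.     0.001] [ 0.1 -0.6 -0.4] 0.011899301686309914
```

View pics/p4.png

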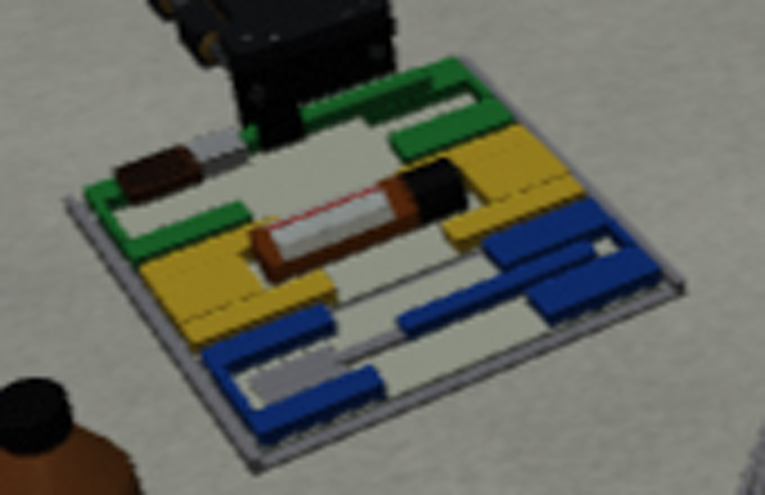

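The spatula lies in blue with its blade at (295,375) in the wide end; the tube is fine. The brush hovers aligned over green, so I'll lower it.

```bash
python3 -m jog '[{"travel":[-0.1,0.1,-1],"twist":0,"grip":255},{"travel":[0,0,-0.8],"twist":0,"grip":255},{"travel":[0,0,0],"twist":0,"grip":255},{"travel":[0,0,-0.1],"twist":0,"grip":255},{"travel":[0,0,0],"twist":0,"grip":255}]' 20;  python3 -m jog '[{"travel":[0,0,-0.05],"twist":0,"grip":255},{"travel":[0,0,0],"twist":0,"grip":255}]' 20
```

```text
time: 21.4
position: [0.5451, -0.3241, 0.0334]
tool_rot: [0.34, 0.941, 0.0, -0.0]
ft_force: [0.1, 1.1, 2.8]
grip_width: 0.0118
time: 21.6
position: [0.5451, -0.3241, 0.0333]
tool_rot: [0.34, 0.941, 0.0, -0.0]
ft_force: [-1.9, 0.3, 4.6]
grip_width: 0.0118
```

Contact at the predicted height. Release, retreat clear of the cameras and check.

```bash
python3 -m jog '[{"travel":[0,0,0],"twist":0,"grip":195},{"travel":[0,0,0],"twist":0,"grip":182},{"travel":[0,0,0],"twist":0,"grip":182},{"travel":[0,0,2],"twist":0,"grip":182},{"travel":[0,0,4],"twist":0,"grip":182},{"travel":[-1,3,4],"twist":0,"grip":182},{"travel":[-1,5,3],"twist":0,"grip":182},{"travel":[-1,5,0],"twist":0,"grip":182}]' 20
python3 -m jog '[{"travel":[0,5,0],"twist":0,"grip":182},{"travel":[0,5,0],"twist":0,"grip":182},{"travel":[0,5,0],"twist":0,"grip":182},{"travel":[0,5,0],"twist":0,"grip":182},{"travel":[0,5,0],"twist":0,"grip":182},{"travel":[0,5,0],"twist":0,"grip":182},{"travel":[0,5,0],"twist":0,"grip":182},{"travel":[0,0,0],"twist":0,"grip":182}]' 20
python3 - <<'E'
from h import *
state();im=camera("top");s=camera("scene")
cv2.imwrite("pics/end.png",np.hstack([cv2.resize(im[140:270,375:510],None,fx=3,fy=3),cv2.resize(s[210:330,90:225],None,fx=2.9,fy=3.25)])[:,:,::-1])
c=get_calibration("top");cam=-c["R"].T@c["t"]
a=np.radians(-39.7);X=np.array([np.cos(a),np.sin(a)]);Y=np.array([-X[1],X[0]])
# predicted tube ends at z=20mm on the top picture for axial positions
for x in(-.058,.058):print(x,((proj("top",[*(np.array([.584,-.2585])+x*X),.006])-[375,140])*3).round(),((proj("scene",[*(np.array([.5885,-.2575])+x*X),.006])-[90,210])*[2.9,3.25]).round())
E
```

```text
time: 22.4
position: [0.5198, -0.2051, 0.1612]
tool_rot: [0.341, 0.94, -0.001, 0.005]
ft_force: [0.5, 0.2, -0.4]
grip_width: 0.0249
time: 23.2
position: [0.5165, 0.1522, 0.1574]
tool_rot: [0.336, 0.942, 0.001, 0.0]
ft_force: [-0.9, -1.6, -0.2]
grip_width: 0.0249
23.2 [0.5165 0.1522 0.1574] [0.336 0.942 0.001 0.   ] [-0.9 -1.6 -0.2] 0.024923072422775937
-0.058 [163. 240.] [280. 161.]
0.058 [243. 139.] [135. 224.]
```

View pics/end.png

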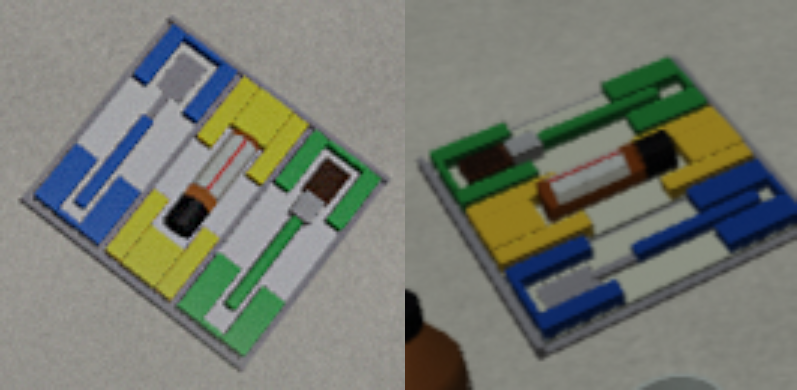

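All three look right in both views. The tube's ends are inside the compartment limits, (163,240) and (243,139) on the floor, allowing for its height. Handing in.

```bash
python3 -c "
from rig import *
print(hand_in())"
```

```text
the job is handed in; nothing more can be done
None
```

I rolled the amber tube in one pressed 45 mm fingertip stroke until its white panel faced up, then laid it in yellow. After that I laid the spatula in blue and the brush in green. The job is handed in at about 23 s of the 72 s allowed, with the gripper empty and clear of everything.

**Last checks:**
- **Panel:** after rolling, the red line and the panel's lower edge were within 4 px (at 7x zoom) of where they should be with the panel straight up. A 30° error would have shown as about 15 px.
- **Placing:** each item touched down about 6 mm above its pick-up height, which is the compartment floor height, with about 4.6 N of contact.
- **Final pictures, both cameras:** the panel is up, both wide heads are in the wide ends, and everything lies flat.
- **Bystanders and look-alikes:** I never aimed at or touched one as far as the forces showed, but I did not re-measure their positions at the end.

**Disagreements:** the two cameras differed by about 5 mm in x, so I averaged them. I first misread the tray's direction and corrected it before placing anything. The tube lies slightly towards one end of its compartment, by my estimate about 5 mm from the end wall.

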